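# Light the engraved mark and hold the loupe in focus over it

### The arm

A 6-joint arm with a two-finger parallel gripper is mounted at the origin on the work surface. World frame = base frame: x ahead of the robot, y to its left, z up, the work surface at z = 0. Lengths are in m, angles in degrees, forces in N, time in s.
With the tool pointing down it reaches from about 0.4 to 0.825 m from the base axis. Payload 7 kg.
Tool frame: the origin (TCP) lies at the very end of the fingers, on their centre line; the grasp point (between the pads) lies 19 mm behind it; z points along the fingers, y is the direction in which the jaws open and shut (so a half turn about z gives the same grasp; the last joint's range is limited). The gripper opens to 88 mm and grips with 3 to 60 N. Pads are 19 mm wide; open, the fingers measure 130 mm over their backs; the gripper's body (78 mm by 193 mm) begins 47 mm behind the grasp point.
Start: joints at [16.507, 20.546, 0.682, 0, -70.136, -16.507], TCP at [0.675, -0, 0.227] pointing down, gripper open.
Joint ranges: [-176.03, 176.03], [-82.01, 121.73], [-58.28, 71.71], [-173.87, 95.51], [-174.79, -0.11], [-173.66, 173.66]. Speed limits (degrees/s): [136.94, 136.94, 172.46, 180, 180, 180].

### API

Orientations are given as [roll, pitch, yaw] about the fixed x, y, z axes, in that order (R = Rz(yaw) Ry(pitch) Rx(roll)).
In Python, from plant import ctrl gives the robot as it stands.
- The arm moves only by the tool move_arm, never from a script. Its argument "increments" is a list of rows, each a list of 2 entries, a list of its own where there are three numbers: the shift along the world's x, y, z in mm, then the turn about the world's z in rad. A call has exactly 8 rows; each row shifts and turns the pose as measured when the row begins; what a row does not reach is not made up. A row lasts 1/10 s, in which the tool goes at most 50 mm and 8.59 degrees, less where a joint would pass 70% of its speed; a pose out of reach is approached as far as the arm can. A call with a gripper value outside its range is refused whole. "jaw" is the gripper command: -1 is shut, 1 is fully open, values between are in proportion, set as the call begins (left out, the last holds). The fingers move at their own pace and stop on an object; the grip force is fixed at half the most. Time passes only in rows, so rows that do not move let the fingers close, or fill a call up. It gives the time, the measured TCP pose, the force and the opening at its end, in the units of the state.
- ctrl.get_obs(): the state, without advancing time (a new reading comes with each control period).
- ctrl.snapshot(name): name is "scene" or "side" or "wrist"; returns a dict with "color" (400x640x3 uint8, red, green, blue), "fx", "fy", "cx", "cy" (pixels), "R" (3x3) and "t" (3): a world point X has camera coordinates R X + t. Camera axes: x right, y down, z forward; pixel columns grow to the right and rows downward; lengths in m; the calibration is good to about 2 mm. A picture is of the moment at which its call begins. There is no depth.
- ctrl.close_job(): hands the job in, once; it reports no verdict.
The state is a dict: "clock": time; "joint_pos": joint angles; "qvel": joint speeds; "tau": joint torques, N m; "tool_pos": TCP position; "orientation": TCP orientation; "force": force on the tool from outside, world axes, zero at the start; "moment": the same for the moment, N m; "opening": finger opening in m.
Only numpy, scipy, OpenCV 4.12 (cv2) and the standard library are available. Lean on these libraries where they do the work, as an engineer would, in place of code of your own. Each camera call takes 0.05 s, during which the arm holds its last target.

### The job

Get ready to check the engraved brass mark on the rusty plate: take the clip light off the tool tray's wall and clip it fully down onto the top edge of the grey fence, straight behind the mark with its lamp looking out over the plate, and let go of it. Then take the loupe by its handle and finish holding it still and level over the mark, lens centred on the mark and at the height of the red band on the upright rule, touching nothing else. Keep hold of the loupe at the end, and leave the rule stand, the wire brush and the tin where they are.

Things in the scene. Friction and masses are not known exactly. Their poses are not given: they have to be found in the camera images.
- jig: fixed set-up: rusty steel plate 180 (x) x 280 (y) x 10 mm with two cut-out slots, on packing bars, its far (+x) edge against a grey angle-iron fence. Origin: centre of the plate's top face, 22 to 37 mm above the bench. +x points to the fence, y runs along it, z up. The fence's upright leg is 6 mm thick, 300 mm long, its near face 90 mm from the origin.
- fence_top (a point): middle of the fence's top edge (centre of its 6 mm thickness), 60 mm above the plate's top face; axes as jig
- mark: the engraved mark: a brass disc 24 mm across with a star cut into it, on a bright ground square 34 mm, flush on the plate's top face. Origin: its centre on the plate's top face; axes as jig. It lies 95 to 125 mm in front of the fence.
- rule_stand: loose bystander: steel block 40 x 50 x 22 mm standing on the plate, holding a steel rule 25 mm wide and 2 mm thick upright, top 128 mm above the plate, with a red band 14 mm tall round it that marks the loupe's focal height. Origin: centre of the block's underside. Must stay where it is.
- red_band (a point): middle of the red band on the rule, 75 mm above the plate's top face
- tray: fixed blue tool tray 150 (x) x 200 (y) x 65 mm, walls 6 mm thick, with tools lying in it no higher than 30 mm. Origin: centre of its underside. The clip light is parked on its front (-x) wall.
- clip: clip light, 100 g: a peg-type spring clamp, jaws down, starting clipped on the tray's front wall. Origin: in the crotch between the jaws, where the top of the gripped edge sits (mid thickness) when fully down. z up, y along the edge, -x the side where the orange lamp looks out, 45 degrees down. Jaws reach 34 mm below the origin; hinge pin along y 8 mm above it. The pose is that of the front (lamp) half.
- clip_grip (a point): grip point of the clip light, midway between its two black handles, 50 mm above the origin of clip. The handles are 24 mm wide (y), rise to 64 mm above that origin and are squeezed along x: 49 mm over their outer faces here when clipped, 34 mm at the stop (jaw tips then 23 mm apart). It takes about 12 N to the stop; a grip of 20 to 30 N holds the clip firmly.
- clip_jaw (a joint): opening angle of the clip's rear jaw against the front one (rad): 0 jaws shut, about 0.14 when clipped on a 6 mm edge, 0.55 at the stop, fully squeezed open; a spring shuts it
- lamp (a point): centre of the clip light's orange lamp head (32 mm across), 35 mm to -x and 9 mm below the origin of clip. The head reaches 54 mm out to -x and at most 10 mm above that origin.
- loupe: reading loupe, 100 g, lying on the bench: dark wooden handle 80 long (x) x 16 wide (y) x 18 mm tall, then a brass neck and a black lens ring 62 mm across and 14 mm tall. Origin: on its underside, below the middle of the grip; the handle runs from 55 mm behind it (-x) to 25 mm ahead; the lens is at +x. z up.
- lens (a point): centre of the loupe's lens, 70 mm ahead (+x) of the origin of loupe and 7 mm above its underside; axes as loupe
- wire_brush: loose bystander: wire brush lying on the bench beside the loupe, 200 (x) x 27 x 32 mm, handle to -x. Origin: centre of its underside. Must stay where it is.
- tin: loose bystander: tin with a green label, 60 mm across, 85 mm tall. Origin: centre of its underside. Must stay where it is.
Mind the look-alikes: they are no part of the job. What is shaped like the loupe but pink or turquoise is not meant. Leave any turquoise look-alike of the clip alone.

How it is judged:
By the outcome, as a careful person would: the job done as asked, in the order asked, and still so for the second after the job is handed in, while the arm keeps its last pose, push and grip.
It also fails if it takes over 61 s, if anything falls off the work surface, if the arm or the gripper's body presses on something with over 40 N, if the wrist force passes 120 N, or if a joint passes its speed limit or range.

## Working session

There is one attempt and no reset: what is moved stays moved. The work goes in short steps, Python scripts to look and compute and a tool call to move; the robot and the scene stay as the last step left them, time stands still between calls to the robot, and variables do not carry over. Pictures are saved under pics/ and viewed, and the job is handed in when it is done.

Besides the shell and the picture viewer there is one more tool, called by a JSON object that holds its "api" and its "payload". move_arm: Moves the arm, as the interface text tells. Its arguments: {"type":"object","properties":{"increments":{"type":"array","items":{"type":"array"}},"jaw":{"type":"number"}},"required":["increments"]}

```bash
ls; mkdir -p pics
cat > h.py <<'E'
import numpy as np, cv2, pickle
from plant import ctrl
def snap(n, tag):
    s=ctrl.snapshot(n); pickle.dump(s,open(f'pics/{tag}.pkl','wb'))
    cv2.imwrite(f'pics/{tag}.png',cv2.cvtColor(np.asarray(s['color']),cv2.COLOR_RGB2BGR)); return s
def load(tag): return pickle.load(open(f'pics/{tag}.pkl','rb'))
def ray(s,u,v):
    R=np.array(s['R']);t=np.array(s['t'])
    d=R.T@np.array([(u-s['cx'])/s['fx'],(v-s['cy'])/s['fy'],1.]); return -R.T@t,d/np.linalg.norm(d)
def plane(s,u,v,z):
    o,d=ray(s,u,v); return o+d*(z-o[2])/d[2]
def tri(*obs):
    A=np.zeros((3,3));b=np.zeros(3);rs=[ray(*o) for o in obs]
    for o,d in rs:
        P=np.eye(3)-np.outer(d,d);A+=P;b+=P@o
    X=np.linalg.solve(A,b); return X,[float(np.linalg.norm((np.eye(3)-np.outer(d,d))@(X-o)))*1000 for o,d in rs]
def proj(s,X):
    c=np.array(s['R'])@np.array(X)+np.array(s['t']); return s['fx']*c[0]/c[2]+s['cx'],s['fy']*c[1]/c[2]+s['cy']
E
python3 - <<'E'
from h import *
np.set_printoptions(precision=4,suppress=True)
for n in ['scene','side','wrist']:
    s=snap(n,n+'0'); print(n,s['fx'],s['cx'],s['cy'],'cam',-np.array(s['R']).T@s['t'],np.array(s['R'])[2])
print(ctrl.get_obs())
E
```

```text
pics
scene 446.51936248316764 320.36307507456496 199.833653296847 cam [1.1736 0.2349 1.3553] [-0.4783 -0.1666 -0.8622]
side 469.47859636642187 317.3611857702085 194.5426010490309 cam [-0.2967  0.674   1.1906] [ 0.5273 -0.4487 -0.7215]
wrist 295.5266822037469 319.8052015316881 202.06883696792502 cam [ 0.6751 -0.0767  0.3835] [-0.001   0.285  -0.9585]
{'clock': 0.15, 'joint_pos': array([ 16.5063,  20.5836,   0.645 ,  -0.0127, -70.1352, -16.5078]), 'qvel': array([ 0.0156, -0.2305,  0.1443,  0.0721,  0.1091, -0.0257]), 'tau': array([  0.0001, -58.3275,  29.329 ,   7.0012,   0.0088,  -0.0001]), 'tool_pos': array([ 0.6746, -0.    ,  0.2258]), 'orientation': array([179.9258,  -0.0096, -90.0057]), 'force': array([-0.4275,  0.2179, -0.6257]), 'moment': array([-0.0016, -0.0395,  0.0009]), 'opening': 0.0875539174942484}
```

View pics/scene0.png

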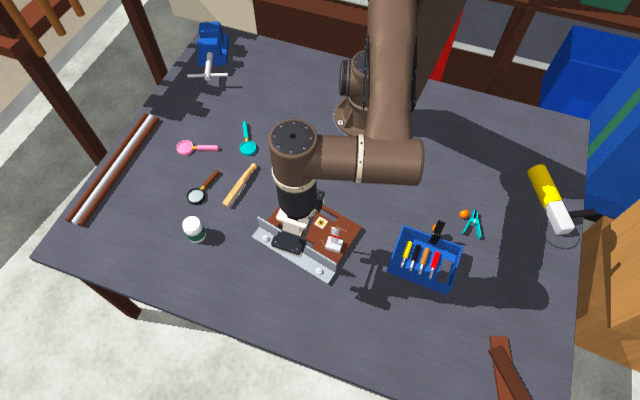

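View pics/side0.png

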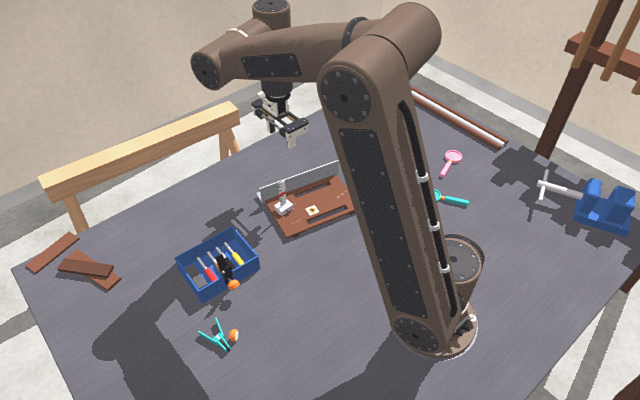

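View pics/wrist0.png

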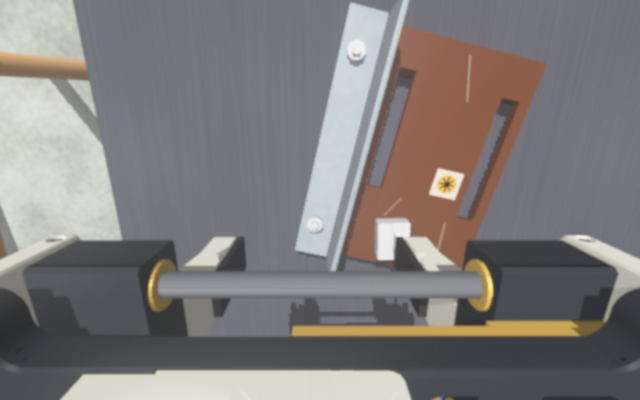

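Run:
```python
from h import *
def crop(tag,x0,y0,w,h,k):
    im=cv2.imread(f'pics/{tag}.png')[y0:y0+h,x0:x0+w]; return cv2.resize(im,None,fx=k,fy=k,interpolation=cv2.INTER_CUBIC)
a=crop('scene0',380,200,120,100,3.3);b=crop('side0',160,200,120,100,3.3)
c=crop('scene0',170,110,120,100,3.3);d=crop('scene0',240,190,120,100,3.3)
cv2.imwrite('pics/c1.png',np.vstack([np.hstack([a,b]),np.hstack([c,d])])[:600,:800])
e=load('scene0');f=load('side0')
for n,p in dict(pink=(200,148),turq=(247,140),loupe_lens=(197,196),loupe_handle=(211,178),brush=(240,185),tin=(193,235),tray=(425,260),clip=(437,232),turqclip=(473,222)).items(): print(n,plane(e,*p,0.0 if n not in('clip',) else .09).round(3))
```

```text
pink [ 0.366 -0.53   0.   ]
turq [ 0.27 -0.38  0.  ]
loupe_lens [ 0.558 -0.441  0.   ]
loupe_handle [ 0.473 -0.429  0.   ]
brush [ 0.464 -0.318  0.   ]
tin [ 0.698 -0.381  0.   ]
tray [0.517 0.372 0.   ]
clip [0.455 0.377 0.09 ]
turqclip [0.323 0.494 0.   ]
```

View pics/c1.png

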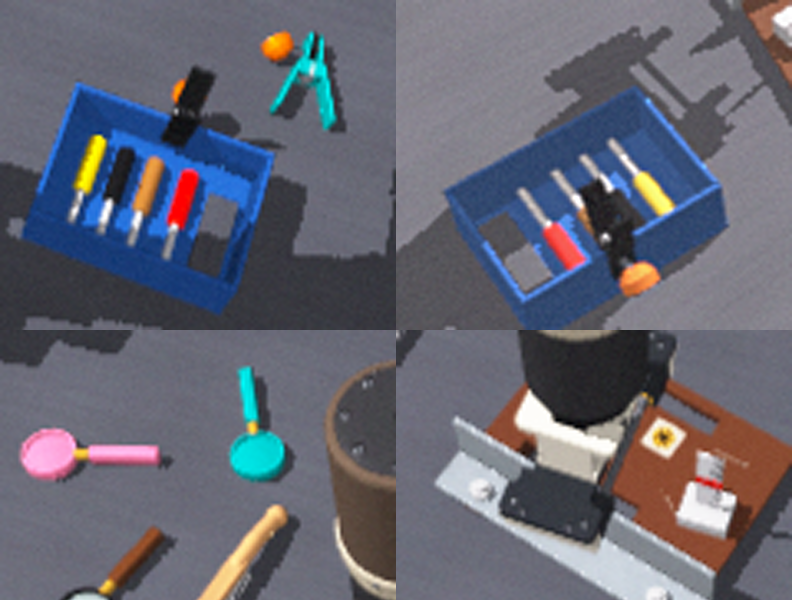

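Run:
```python
from h import *
np.set_printoptions(precision=4,suppress=True)
e=load('scene0');f=load('side0');w=load('wrist0')
A=plane(e,403.6,225.8,.065);B=plane(e,462.4,247,.065);print(A,B,np.degrees(np.arctan2(B[0]-A[0],B[1]-A[1])))
# mark, blue? stand in wrist/scene/side
def orange(s):
    h=cv2.cvtColor(np.asarray(s['color']),cv2.COLOR_RGB2HSV);m=cv2.inRange(h,(15,140,120),(32,255,255));n,l,st,c=cv2.connectedComponentsWithStats(m)
    return [(st[i,4],c[i].round(1)) for i in range(1,n) if st[i,4]>4]
print(orange(w));print(orange(e));print(orange(f))
o=[(w,446.5,184.5),(e,320.8,222.6),(f,312.5,210.5)]
print('mark guess',tri(*o),[plane(*q,.03) for q in o])
print('clip top guess', tri((e,440,223),(f,220,262)))
print(proj(w,[.675,0,.227]))
```

```text
[0.456  0.2725 0.065 ] [0.4646 0.4664 0.065 ] 2.558149681429296
[(np.int32(137), array([446.2, 183.7])), (np.int32(73), array([483.6, 269.9])), (np.int32(5), array([485.2, 283.6])), (np.int32(20), array([486.6, 292.3])), (np.int32(95), array([484.7, 303.5])), (np.int32(1857), array([493.6, 329.3])), (np.int32(22), array([374.6, 330.7]))]
[(np.int32(8), array([246.1, 139.1])), (np.int32(11), array([194.4, 147.1])), (np.int32(782), array([543.5, 184.3])), (np.int32(17), array([202.2, 187.5])), (np.int32(6290), array([616.3, 295.8])), (np.int32(34), array([463.3, 212.8])), (np.int32(24), array([320.5, 222. ])), (np.int32(7), array([433.4, 226.9])), (np.int32(89), array([407.1, 249.2])), (np.int32(58), array([424.4, 255.7]))]
[(np.int32(5), array([441.8, 197.6])), (np.int32(9), array([312.2, 209.9])), (np.int32(47), array([237.1, 258.1])), (np.int32(25), array([233.5, 282. ])), (np.int32(22), array([233., 332.]))]
mark guess (array([0.5144, 0.0078, 0.0191]), [0.9227635477536346, 1.0956648072084114, 1.801938194703059]) [array([0.5193, 0.0062, 0.03  ]), array([0.5208, 0.0104, 0.03  ]), array([0.5063, 0.0122, 0.03  ])]
clip top guess (array([0.4504, 0.3801, 0.1375]), [7.265905649947345, 7.265905649947308])
(np.float64(319.82637355200177), np.float64(251.7843563966165))
```

{"api": "move_arm", "payload": {"increments": [[[-28,40,3],0],[[-28,40,3],0],[[-28,40,3],0],[[-28,40,3],0],[[-28,40,3],0],[[-28,40,2],-0.02],[[-28,40,2],-0.02],[[-20,30,2],0]], "jaw": 1}}

```text
clock: 0.95
tool_pos: [0.4512, 0.3127, 0.2431]
orientation: [179.6, -0.2, -92.9]
force: [-0.1, -0.4, -0.1]
opening: 0.0875
```

{"api": "move_arm", "payload": {"increments": [[[2,0,0],0],[[0,0,0],0],[[0,0,0],0],[[0,0,0],0],[[0,0,0],0],[[0,0,0],0],[[0,0,0],0],[[0,0,0],0]]}}

```text
clock: 1.75
tool_pos: [0.4523, 0.313, 0.2425]
orientation: [179.6, -0.2, -92.9]
force: [0.2, 0.2, 1.0]
opening: 0.0871
```

Run:
```python
from h import *
snap('wrist','w1');snap('scene','scene1');snap('side','side1');o=ctrl.get_obs();print(o['tool_pos'],o['orientation'],o['clock'])
```

```text
[0.45216185 0.3132745  0.24253515] [179.55243483  -0.18964575 -92.83974   ] 1.9
```

View pics/w1.png

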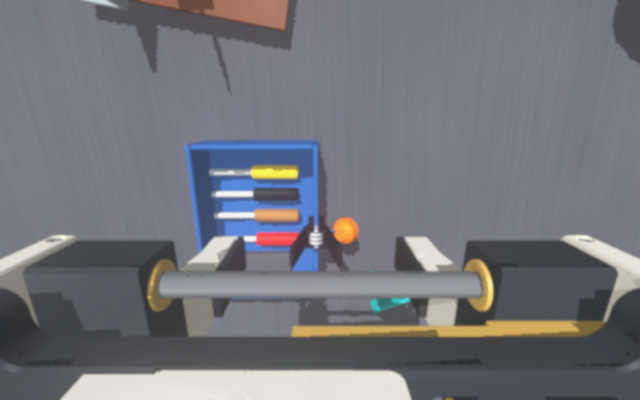

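View pics/scene1.png

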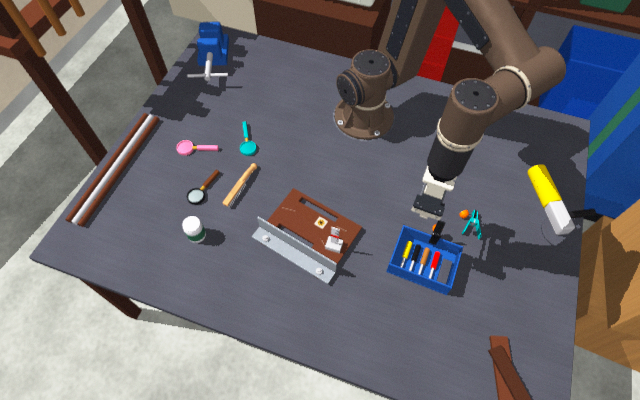

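{"api": "move_arm", "payload": {"increments": [[[3,20,0],0],[[0,20,0],0],[[0,18,0],0],[[0,5,0],0],[[0,0,0],0],[[0,0,0],0],[[0,0,0],0],[[0,0,0],0]]}}

```text
clock: 2.7
tool_pos: [0.4545, 0.382, 0.2418]
orientation: [179.5, -0.2, -92.8]
force: [0.3, -0.9, 0.4]
opening: 0.0877
```

Run:
```python
from h import *
s=snap('wrist','w2');o=ctrl.get_obs();print(o['tool_pos'],o['orientation'],o['clock'])
im=lambda t,x0,y0,w,h,k:cv2.resize(cv2.imread(f'pics/{t}.png')[y0:y0+h,x0:x0+w],None,fx=k,fy=k,interpolation=cv2.INTER_CUBIC)
cv2.imwrite('pics/c2.png',np.hstack([im('w1',270,190,100,100,4),im('w2',270,100,100,100,4)]))
cv2.imwrite('pics/c3.png',np.hstack([im('scene1',400,200,80,80,5),im('side1',190,230,80,80,5)]))
```

```text
[0.45456519 0.38193224 0.24186359] [179.52347864  -0.23885047 -92.76236606] 2.75
```

View pics/c2.png

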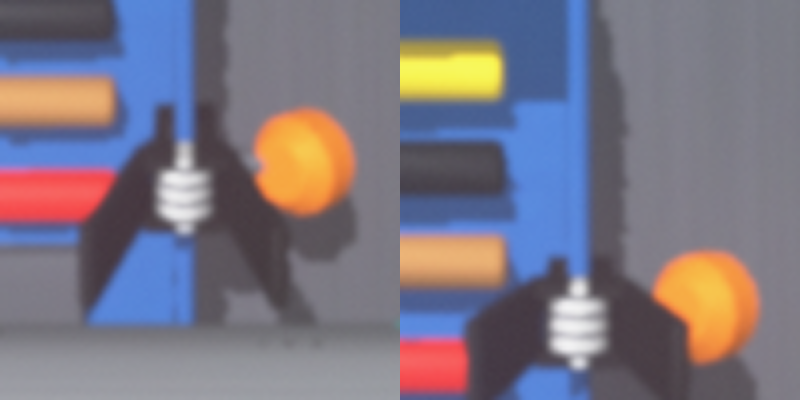

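View pics/c3.png

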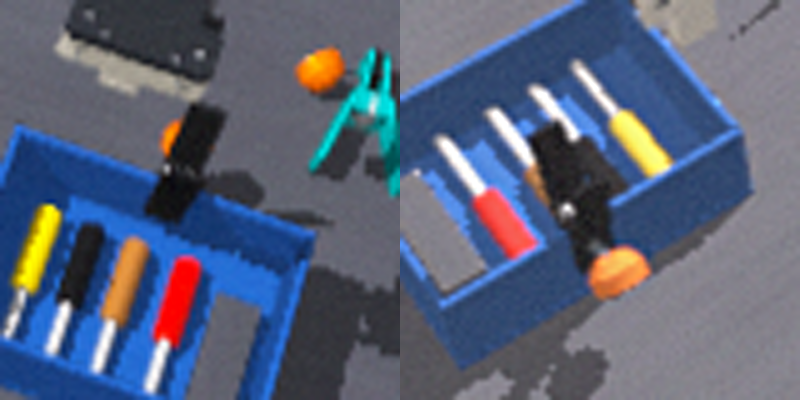

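Run:
```python
from h import *
np.set_printoptions(precision=4,suppress=True)
a,b=load('w1'),load('w2')
print('hinge',tri((a,316,238.25),(b,314.5,181.25)))
print('lamp',tri((a,346,230),(b,347,176.5)))
print('handle ends', tri((a,270+83/4,190+300/4),(b,270+70/4,100+330/4)))
# wall far corners
print('wall front top corner', plane(a,319,142,.065), plane(a,317.8,225,.065),plane(b,270+178/4,160,.065))
sc,sd=load('scene1'),load('side1')
print('lamp fixed', tri((sc,400+172/5,200+138/5),(sd,190+(620-400)/5,230+272/5)))
print('hinge fixed', tri((sc,400+168/5,200+172/5),(sd,190+(568-400)/5,230+210/5)))
print('mark', tri((load('wrist0'),446.4,184),(sc,320.5,222.3),(sd,312.3,210.2)))
```

```text
hinge (array([0.4592, 0.3759, 0.0781]), [0.01017062156087893, 0.010170621560874955])
lamp (array([0.4211, 0.3774, 0.0532]), [0.4074350968404281, 0.40743509684029844])
handle ends (array([0.4777, 0.3529, 0.1834]), [0.41463632153776087, 0.4146363215377429])
wall front top corner [0.4498 0.2656 0.065 ] [0.4564 0.3643 0.065 ] [0.4581 0.3541 0.065 ]
lamp fixed (array([0.4207, 0.3723, 0.0511]), [3.101522916749305, 3.1015229167494067])
hinge fixed (array([0.4596, 0.3754, 0.0741]), [5.669052442304496, 5.669052442304503])
mark (array([0.5149, 0.0072, 0.0202]), [0.6795447035509437, 0.32661794836472324, 0.946476096711994])
```

{"api": "move_arm", "payload": {"increments": [[[3,-3,-20],0],[[2,-3,-25],0],[[0,0,-25],0],[[0,0,-25],0],[[0,0,-20],0],[[0,0,-10],0],[[0,0,0],0],[[0,0,0],0]]}}

```text
clock: 3.55
tool_pos: [0.4613, 0.3738, 0.1168]
orientation: [179.8, 0.1, -92.9]
force: [-0.1, 0.2, 1.0]
opening: 0.0878
```

Run:
```python
from h import *
snap('wrist','w3');snap('scene','scene3');snap('side','side3');o=ctrl.get_obs();print(o['tool_pos'],o['orientation'],o['force'],o['clock'])
im=lambda t,x0,y0,w,h,k:cv2.resize(cv2.imread(f'pics/{t}.png')[y0:y0+h,x0:x0+w],None,fx=k,fy=k,interpolation=cv2.INTER_CUBIC)
cv2.imwrite('pics/c4.png',np.hstack([im('w3',160,100,320,300,1.333),im('side3',180,200,80,100,4)]))
```

```text
[0.46141557 0.37417767 0.11723372] [ 1.79798861e+02  1.38364223e-01 -9.29088446e+01] [-0.18909915 -0.34832575  0.60395779] 3.7
```

View pics/c4.png

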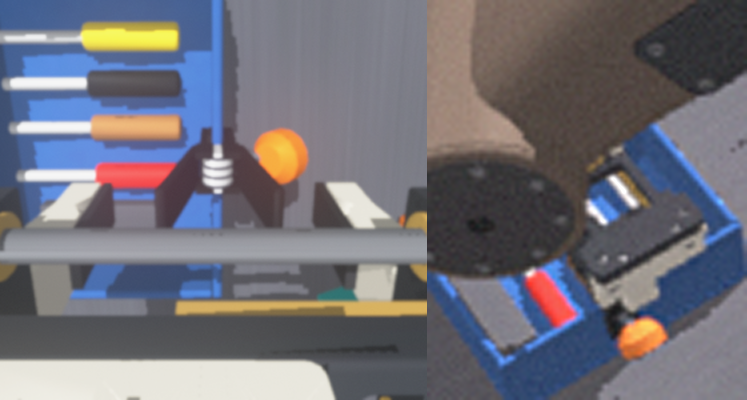

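{"api": "move_arm", "payload": {"increments": [[[-2,2,-10],0],[[0,0,-9],0],[[0,0,-2],0],[[0,0,0],0],[[0,0,0],0],[[0,0,0],0],[[0,0,0],0],[[0,0,0],0]]}}

```text
clock: 4.5
tool_pos: [0.4598, 0.3773, 0.0962]
orientation: [179.9, 0.3, -92.9]
force: [0.2, -0.6, -0.5]
opening: 0.0877
```

{"api": "move_arm", "payload": {"increments": [[[0,0,0],0],[[0,0,0],0],[[0,0,0],0],[[0,0,0],0],[[0,0,0],0],[[0,0,0],0],[[0,0,0],0],[[0,0,0],0]], "jaw": -1}}

```text
clock: 5.3
tool_pos: [0.462, 0.3794, 0.1008]
orientation: [-179.8, 0.6, -92.8]
force: [-0.4, -0.2, 1.0]
opening: 0.0317
```

Run:
```python
from h import *
snap('wrist','w4');o=ctrl.get_obs();print(o['tool_pos'],o['orientation'],o['force'],o['opening'],o['clock'])
im=lambda t,x0,y0,w,h,k:cv2.resize(cv2.imread(f'pics/{t}.png')[y0:y0+h,x0:x0+w],None,fx=k,fy=k,interpolation=cv2.INTER_CUBIC)
cv2.imwrite('pics/c5.png',im('w4',160,100,320,250,2))
```

```text
[0.46194199 0.37944488 0.10066311] [-179.80971691    0.56371293  -92.77378935] [ 0.36066376 -0.41008823  4.11597106] 0.03123024161046223 5.35
```

View pics/c5.png

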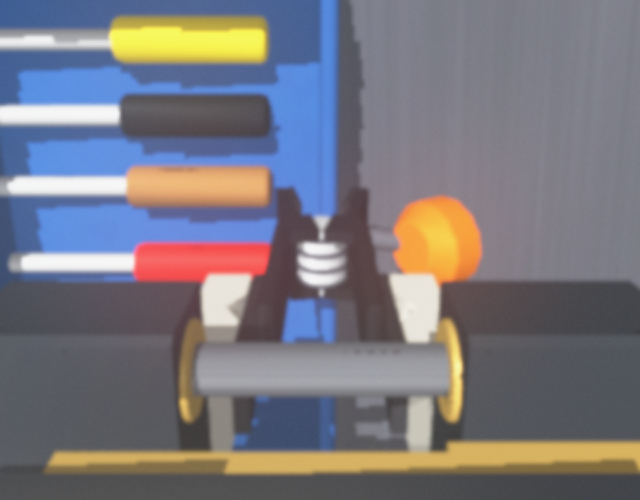

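{"api": "move_arm", "payload": {"increments": [[[0,0,8],0],[[0,0,12],0],[[0,0,20],0],[[0,0,25],0],[[0,0,25],0],[[0,0,25],0],[[0,0,20],0],[[0,0,10],0]]}}

```text
clock: 6.15
tool_pos: [0.4599, 0.3769, 0.2531]
orientation: [180.0, 0.3, -92.8]
force: [-0.8, -0.0, -0.7]
opening: 0.0309
```

Run:
```python
from h import *
snap('wrist','w5');snap('scene','scene5');o=ctrl.get_obs();print(o['tool_pos'],o['orientation'],o['force'],o['opening'],o['clock'])
im=lambda t,x0,y0,w,h,k:cv2.resize(cv2.imread(f'pics/{t}.png')[y0:y0+h,x0:x0+w],None,fx=k,fy=k,interpolation=cv2.INTER_CUBIC)
cv2.imwrite('pics/c6.png',np.hstack([im('w5',220,100,200,200,2),im('scene5',390,180,100,100,4)]))
cv2.imwrite('pics/c7.png',im('wrist0',270,0,290,280,2.1))
cv2.imwrite('pics/c8.png',im('scene1',245,180,125,110,5))
cv2.imwrite('pics/c9.png',im('side1',250,155,120,90,5))
```

```text
[0.45994875 0.37709141 0.25246975] [-179.99510783    0.3602446   -92.82489443] [ 1.01681451 -1.11157189 -0.6144881 ] 0.03144340374967383 6.25
```

View pics/c6.png

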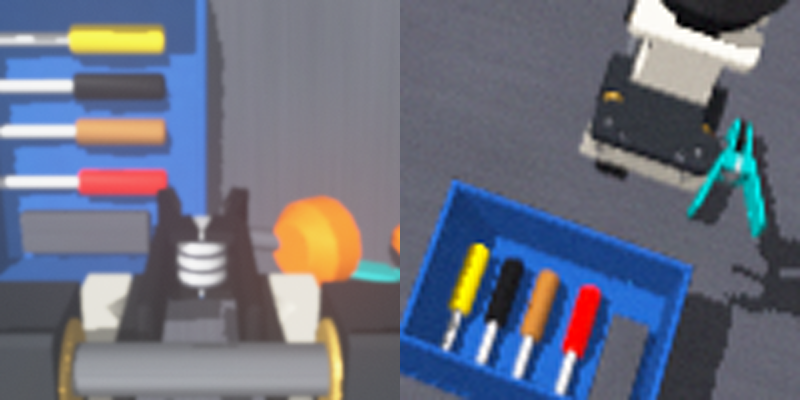

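View pics/c7.png

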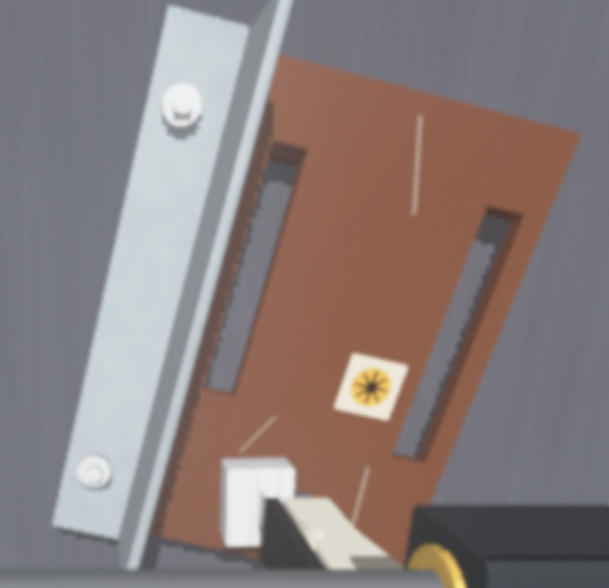

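View pics/c8.png

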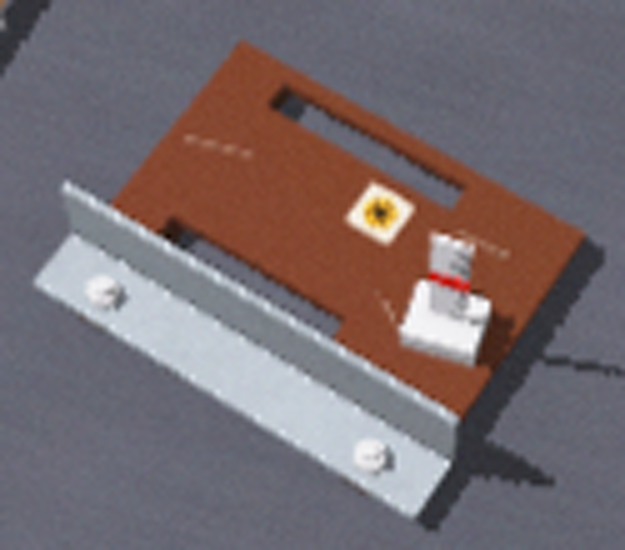

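View pics/c9.png

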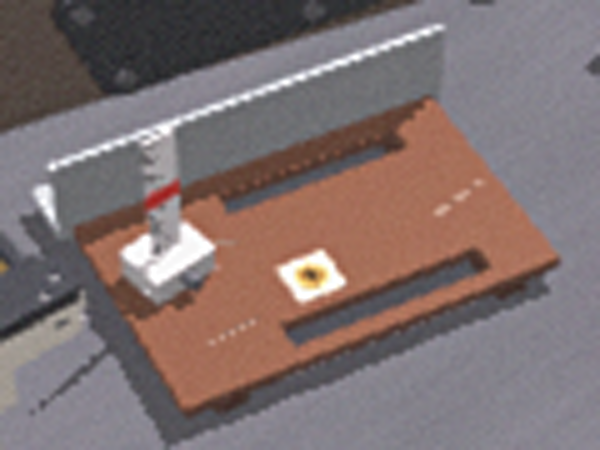

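Run:
```python
from h import *
np.set_printoptions(precision=4,suppress=True)
sc,sd,w=load('scene1'),load('side1'),load('wrist0')
S=lambda x,y:(sc,245+x/5,180+y/5)
D=lambda x,y:(sd,250+x/5,155+y/5)
W=lambda x,y:(w,270+x/2.1,y/2.1)
P=tri(S(458,420),D(48,165));N=tri(S(65,185),D(444,28));print('fence +y',P,'-y',N,'len',np.linalg.norm(P[0]-N[0]))
print('mark',tri(S(380,212),D(312,275),W(371,387)))
print('corner -y near',tri(S(240,43),D(558,262),W(580,133)))
print('corner +y near',tri(S(585,235),D(185,408)))
print('band',tri(S(449,282),D(162,194)),'rule top',tri(S(453,240),D(160,130)))
d=P[0]-N[0];print('yaw',np.degrees(np.arctan2(-d[0],d[1])))
for q in [(283,2),(210,275),(140,545)]: print(plane(*W(*q),.088))
```

```text
fence +y (array([0.6624, 0.1115, 0.081 ]), [1.4633947963615255, 1.4633947963615468]) -y (array([ 0.5942, -0.1817,  0.0769]), [1.934939931764869, 1.9349399317648168]) len 0.3010292552649518
mark (array([0.5148, 0.0078, 0.0209]), [1.466200272268033, 1.801273471342659, 0.38370944744646107])
corner -y near (array([ 0.4188, -0.131 ,  0.016 ]), [1.8480782735769397, 0.29953279797875776, 2.0200951840237007])
corner +y near (array([0.482 , 0.1417, 0.0187]), [2.251959661748558, 2.251959661748453])
band (array([0.5818, 0.0773, 0.0934]), [1.5849793549292646, 1.584979354929361]) rule top (array([0.581 , 0.0766, 0.1511]), [2.606623108061782, 2.6066231080618243])
yaw -13.097005853775144
[ 0.6009 -0.1708  0.088 ]
[ 0.6259 -0.061   0.088 ]
[0.6562 0.0776 0.088 ]
```

{"api": "move_arm", "payload": {"increments": [[[16,-36,8],0],[[16,-36,8],0],[[16,-36,4],-0.03],[[16,-36,2],-0.03],[[16,-36,0],-0.03],[[16,-36,0],-0.03],[[16,-36,0],-0.03],[[12,-25,0],-0.03]]}}

```text
clock: 7.05
tool_pos: [0.5809, 0.0915, 0.2639]
orientation: [179.2, -0.1, -103.1]
force: [0.3, 1.2, -0.6]
opening: 0.0317
```

{"api": "move_arm", "payload": {"increments": [[[12,-20,0],0],[[5,-10,0],0],[[0,0,0],0],[[0,0,0],0],[[0,0,0],0],[[0,0,0],0],[[0,0,0],0],[[0,0,0],0]]}}

```text
clock: 7.85
tool_pos: [0.5958, 0.0594, 0.2575]
orientation: [178.7, -0.3, -103.3]
force: [0.2, -0.9, -0.3]
opening: 0.0312
```

Run:
```python
from h import *
snap('wrist','w6');o=ctrl.get_obs();print(o['tool_pos'],o['orientation'],o['force'],o['opening'],o['clock'])
```

```text
[0.59582693 0.05938353 0.25759206] [ 178.73724763   -0.33983424 -103.32423924] [-0.36891841  0.42061441 -0.43751698] 0.031779473516555946 7.9
```

View pics/w6.png

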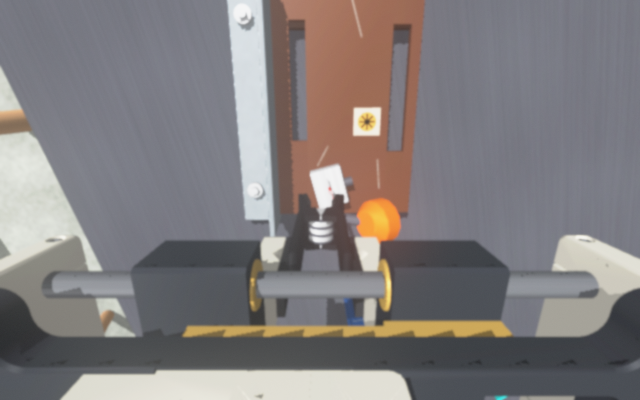

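{"api": "move_arm", "payload": {"increments": [[[10,-20,0],0],[[10,-20,0],0],[[10,-20,0],0],[[5,-10,0],0],[[0,0,0],0],[[0,0,0],0],[[0,0,0],0],[[0,0,0],0]]}}

```text
clock: 8.7
tool_pos: [0.6313, -0.0097, 0.2586]
orientation: [178.8, -0.2, -103.1]
force: [-1.0, -1.0, -1.1]
opening: 0.0313
```

Run:
```python
from h import *
snap('wrist','w7');o=ctrl.get_obs();print(o['tool_pos'],o['orientation'],o['force'],o['opening'],o['clock'])
im=lambda t,x0,y0,w,h,k:cv2.resize(cv2.imread(f'pics/{t}.png')[y0:y0+h,x0:x0+w],None,fx=k,fy=k,interpolation=cv2.INTER_CUBIC)
cv2.imwrite('pics/c10.png',im('w6',220,0,220,240,2.5))
cv2.imwrite('pics/c11.png',im('w7',220,0,220,240,2.5))
```

```text
[ 0.63128042 -0.00969006  0.25869848] [ 178.82122642   -0.24047227 -103.0977388 ] [ 0.07100853  0.34331753 -1.84632381] 0.03150650850623804 8.75
```

View pics/c10.png

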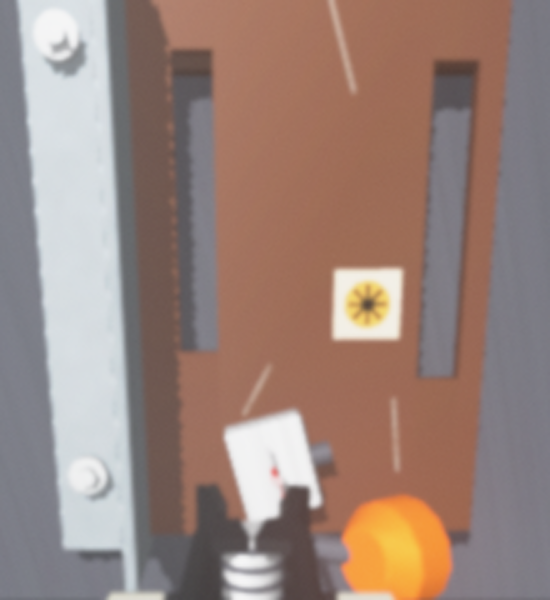

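View pics/c11.png

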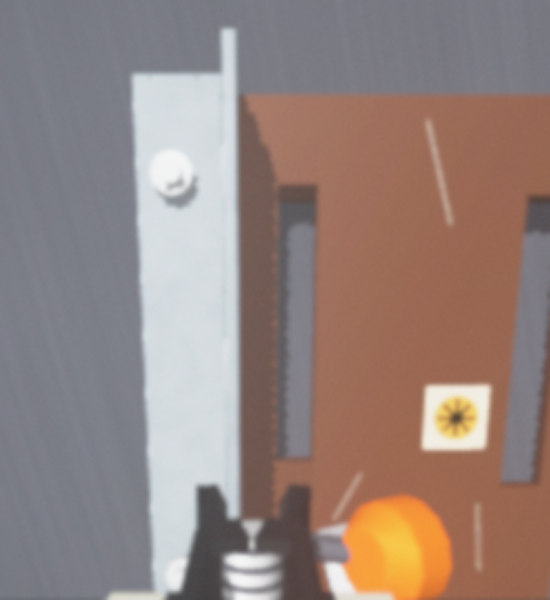

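Run:
```python
from h import *
np.set_printoptions(precision=4,suppress=True)
a,b,w=load('w6'),load('w7'),load('wrist0')
A=lambda x,y:(a,220+x/2.5,y/2.5)
B=lambda x,y:(b,220+x/2.5,y/2.5)
W=lambda x,y:(w,270+x/2.1,y/2.1)
print('mark',tri(A(368,304),B(456,417)),tri(A(368,304),B(456,417),W(371,387)))
def pl(p,q):
    o,d1=ray(*p);_,d2=ray(*q);n=np.cross(d1,d2);return o,n/np.linalg.norm(n)
o1,n1=pl(A(114,2),A(129,585))
o2,n2=pl(B(228.5,30),B(231.5,480))
o3,n3=pl(W(283,2),W(140,545))
for pr in [((o1,n1),(o2,n2)),((o3,n3),(o2,n2)),((o3,n3),(o1,n1))]:
    (p,n),(q,m)=pr
    d=np.cross(n,m);d/=np.linalg.norm(d)
    if d[1]<0:d=-d
    out=[]
    for y in (-.15,-.02,.1): out.append(np.linalg.solve(np.array([n,m,[0,1,0]]),[n@p,m@q,y]))
    print(d,np.array(out))
for z in (.082,.085,.088,.091):
  for nm,(p,q) in dict(A=(A(114,2),A(129,585)),B=(B(228.5,30),B(231.5,480)),W=(W(283,2),W(140,545))).items():
    P,Q=plane(*p,z),plane(*q,z); d=Q-P; print(z,nm,'x at y=-.02',P[0]+d[0]*(-.02-P[1])/d[1],'yaw',np.degrees(np.arctan2(-d[0],d[1])), P if nm=='B' else '')
# camera check: hinge of held clip
print('square', [plane(*B(*q),.025) for q in [(427,385),(491,385),(487,450),(422,449)]])
```

```text
mark (array([0.5156, 0.0078, 0.0211]), [0.11665657681217151, 0.11665657681214729]) (array([0.5158, 0.0077, 0.0222]), [0.1133872418982707, 0.2007119737414522, 0.09120744838057591])
[0.2238 0.9584 0.177 ] [[ 0.6039 -0.15    0.0318]
 [ 0.6342 -0.02    0.0558]
 [ 0.6623  0.1     0.0779]]
[0.2275 0.9719 0.0605] [[ 0.6037 -0.15    0.0778]
 [ 0.6341 -0.02    0.0859]
 [ 0.6622  0.1     0.0933]]
[0.2353 0.9655 0.1119] [[ 0.6    -0.15    0.0576]
 [ 0.6317 -0.02    0.0727]
 [ 0.661   0.1     0.0866]]
0.082 A x at y=-.02 0.6303441697558376 yaw -14.625209059037243 
0.082 B x at y=-.02 0.6341251693963649 yaw -13.18844049093096 [ 0.5964 -0.1809  0.082 ]
0.082 W x at y=-.02 0.6334114197653878 yaw -12.561826756789033 
0.085 A x at y=-.02 0.6298979617276984 yaw -14.625209059037264 
0.085 B x at y=-.02 0.634111261512423 yaw -13.18844049093095 [ 0.5966 -0.18    0.085 ]
0.085 W x at y=-.02 0.6339523685779423 yaw -12.561826756789028 
0.088 A x at y=-.02 0.6294517536995592 yaw -14.625209059037232 
0.088 B x at y=-.02 0.6340973536284812 yaw -13.188440490930972 [ 0.5968 -0.1791  0.088 ]
0.088 W x at y=-.02 0.6344933173904969 yaw -12.561826756789046 
0.091 A x at y=-.02 0.6290055456714201 yaw -14.625209059037232 
0.091 B x at y=-.02 0.6340834457445392 yaw -13.188440490930928 [ 0.597  -0.1783  0.091 ]
0.091 W x at y=-.02 0.6350342662030515 yaw -12.56182675678904 
square [array([ 0.5291, -0.0136,  0.025 ]), array([ 0.4959, -0.0057,  0.025 ]), array([0.5029, 0.0288, 0.025 ]), array([0.5374, 0.02  , 0.025 ])]
```

Run:
```python
from h import *
np.set_printoptions(precision=4,suppress=True)
b=load('w7');T=np.array([.6313,-.0097,.2587])
for dz in (.022,.028): print(plane(b,320.8,230.8,T[2]-dz)-T)
a=load('w4');T=np.array([.46194,.37944,.10066])
print('w4 hinge', [plane(a,160+321/2,100+262/2,z)-T for z in(.073,.078)])
print('lamp',plane(b,220+395/2.5,550/2.5,.2587-.045)-[.6313,-.0097,.2587])
```

```text
[-0.0016 -0.0034 -0.022 ]
[-0.0012 -0.001  -0.028 ]
w4 hinge [array([ 0.    , -0.0009, -0.0277]), array([-0.0001, -0.003 , -0.0227])]
lamp [-0.0427  0.0073 -0.045 ]
```

{"api": "move_arm", "payload": {"increments": [[[4,-5,-10],0],[[0,-4,-15],0],[[0,0,-20],0],[[0,0,-20],0],[[0,0,-12],0],[[0,0,-4],0],[[0,0,0],0],[[0,0,0],0]]}}

```text
clock: 9.55
tool_pos: [0.636, -0.0184, 0.1732]
orientation: [178.9, -0.2, -102.9]
force: [-0.5, -0.7, -0.6]
opening: 0.0313
```

Run:
```python
from h import *
snap('wrist','w8');snap('side','side8');o=ctrl.get_obs();print(o['tool_pos'],o['orientation'],o['force'],o['opening'],o['clock'])
im=lambda t,x0,y0,w,h,k:cv2.resize(cv2.imread(f'pics/{t}.png')[y0:y0+h,x0:x0+w],None,fx=k,fy=k,interpolation=cv2.INTER_CUBIC)
cv2.imwrite('pics/c12.png',np.hstack([im('w8',240,100,160,200,2.5),im('side8',240,120,130,160,3.125)[:500]]))
```

```text
[ 0.63609313 -0.01832988  0.17356448] [ 178.92922501   -0.19052796 -102.93024329] [-0.32392745 -0.07767255  0.02294946] 0.031840220675377714 9.65
```

View pics/c12.png

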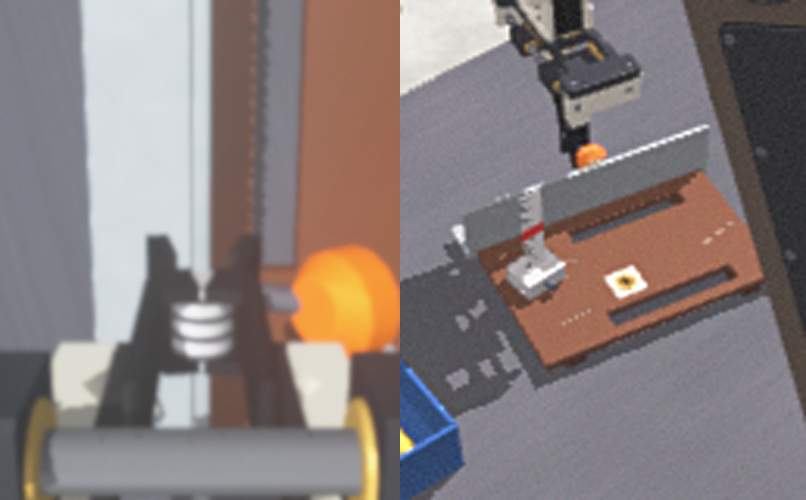

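{"api": "move_arm", "payload": {"increments": [[[0,0,-10],0],[[0,0,-10],0],[[0,0,-10],0],[[0,0,-8],0],[[0,0,-5],0],[[0,0,-3],0],[[0,0,0],0],[[0,0,0],0]]}}

```text
clock: 10.45
tool_pos: [0.6363, -0.0183, 0.1242]
orientation: [179.0, -0.2, -102.9]
force: [0.7, 0.5, -1.1]
opening: 0.0312
```

{"api": "move_arm", "payload": {"increments": [[[0,0,-1],0],[[0,0,-1],0],[[0,0,-1],0],[[0,0,0],0],[[0,0,0],0],[[0,0,0],0],[[0,0,0],0],[[0,0,0],0]]}}

```text
clock: 11.25
tool_pos: [0.6371, -0.0182, 0.1224]
orientation: [179.1, -0.1, -102.9]
force: [0.8, -0.5, -1.3]
opening: 0.031
```

Run:
```python
from h import *
snap('wrist','w9');snap('side','side9');o=ctrl.get_obs();print(o['tool_pos'],o['orientation'],o['force'],o['opening'],o['clock'])
im=lambda t,x0,y0,w,h,k:cv2.resize(cv2.imread(f'pics/{t}.png')[y0:y0+h,x0:x0+w],None,fx=k,fy=k,interpolation=cv2.INTER_CUBIC)
cv2.imwrite('pics/c13.png',np.hstack([im('w9',240,100,160,200,2.5),im('side9',240,120,130,160,3.125)[:500]]))
```

```text
[ 0.63710538 -0.01816202  0.12238096] [ 1.79121831e+02 -1.09811680e-01 -1.02914628e+02] [ 0.77223721  0.07851681 -1.26035296] 0.03130653120882813 11.35
```

View pics/c13.png

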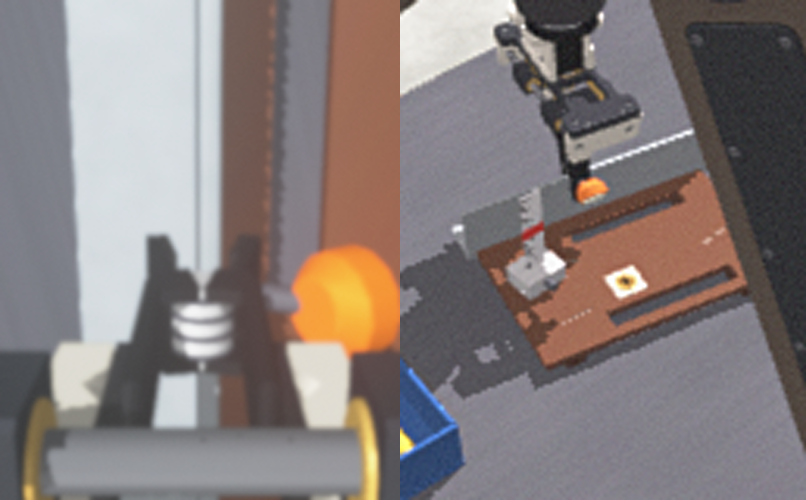

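{"api": "move_arm", "payload": {"increments": [[[-2,0,-1],0],[[0,0,-1],0],[[0,0,-1],0],[[0,0,-1],0],[[0,0,-1],0],[[0,0,0],0],[[0,0,0],0],[[0,0,0],0]]}}

```text
clock: 12.15
tool_pos: [0.6352, -0.0182, 0.1183]
orientation: [179.2, -0.1, -102.9]
force: [0.0, 0.1, 0.1]
opening: 0.0312
```

{"api": "move_arm", "payload": {"increments": [[[0,0,-1],0],[[0,0,-1],0],[[0,0,-1],0],[[0,0,-1],0],[[0,0,0],0],[[0,0,0],0],[[0,0,0],0],[[0,0,0],0]]}}

```text
clock: 12.95
tool_pos: [0.6354, -0.0183, 0.1182]
orientation: [179.3, -0.1, -102.8]
force: [-0.3, 0.6, 2.8]
opening: 0.0314
```

{"api": "move_arm", "payload": {"increments": [[[0,0,-2],0],[[0,0,-2],0],[[0,0,-2],0],[[0,0,-2],0],[[0,0,-2],0],[[0,0,-2],0],[[0,0,-2],0],[[0,0,-2],0]]}}

```text
clock: 13.75
tool_pos: [0.6353, -0.0183, 0.1179]
orientation: [179.6, -0.2, -102.5]
force: [-6.1, 2.3, 16.3]
opening: 0.0315
```

Run:
```python
from h import *
snap('wrist','w10');snap('side','side10');o=ctrl.get_obs();print(o['tool_pos'],o['orientation'],o['force'],o['opening'],o['clock'])
im=lambda t,x0,y0,w,h,k:cv2.resize(cv2.imread(f'pics/{t}.png')[y0:y0+h,x0:x0+w],None,fx=k,fy=k,interpolation=cv2.INTER_CUBIC)
cv2.imwrite('pics/c14.png',np.hstack([im('w10',240,100,160,200,2.5),im('side10',240,120,130,160,3.125)[:500]]))
```

```text
[ 0.63532452 -0.01828669  0.11786375] [ 179.64867028   -0.18715374 -102.50840191] [-7.76352246  1.37276466 15.11936674] 0.03142779530838018 13.85
```

View pics/c14.png

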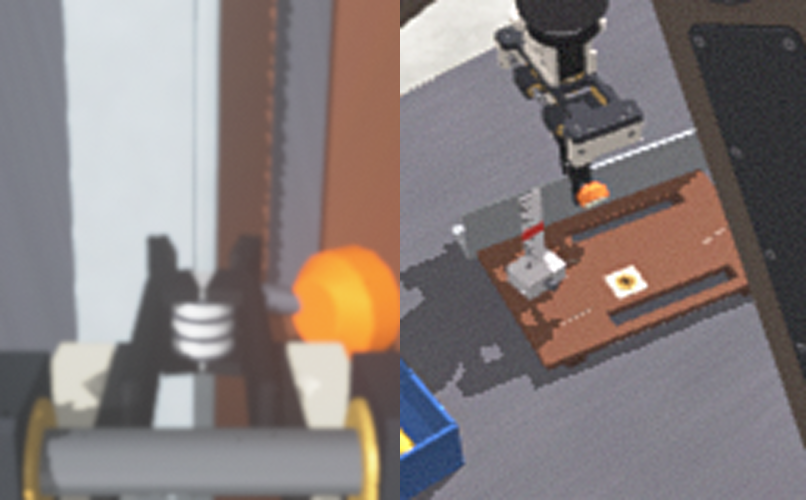

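{"api": "move_arm", "payload": {"increments": [[[0,0,-1],0],[[0,0,-1],0],[[0,0,0],0],[[0,0,0],0],[[0,0,0],0],[[0,0,0],0],[[0,0,0],0],[[0,0,0],0]], "jaw": 1}}

```text
clock: 14.65
tool_pos: [0.6353, -0.0183, 0.115]
orientation: [179.6, -0.2, -102.5]
force: [0.9, 0.1, -0.0]
opening: 0.0862
```

Run:
```python
from h import *
snap('wrist','w11');o=ctrl.get_obs();print(o['tool_pos'],o['orientation'],o['force'],o['opening'],o['clock'])
im=lambda t,x0,y0,w,h,k:cv2.resize(cv2.imread(f'pics/{t}.png')[y0:y0+h,x0:x0+w],None,fx=k,fy=k,interpolation=cv2.INTER_CUBIC)
cv2.imwrite('pics/c15.png',im('w11',200,100,240,200,2.5))
```

```text
[ 0.63528292 -0.01831102  0.1149576 ] [ 179.61323968   -0.20054981 -102.51923482] [ 0.47091224 -0.40372941 -0.37135225] 0.08681461739677356 14.7
```

View pics/c15.png

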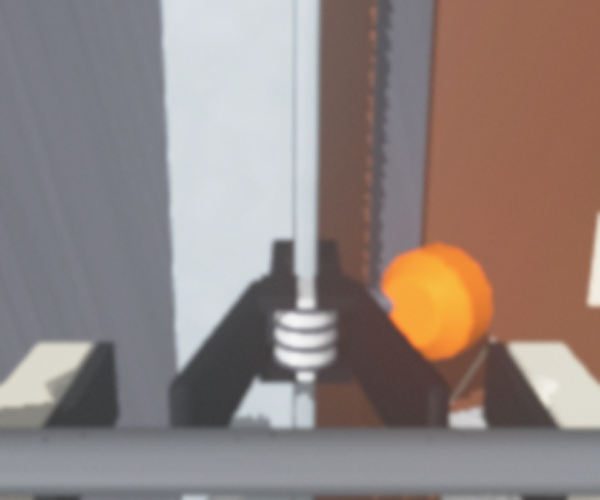

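{"api": "move_arm", "payload": {"increments": [[[0,0,10],0],[[0,0,20],0],[[0,0,20],0],[[0,0,20],0],[[0,0,20],0],[[0,10,20],0],[[0,10,15],0],[[0,0,5],0]]}}

```text
clock: 15.5
tool_pos: [0.6346, 0.0012, 0.255]
orientation: [179.7, -0.2, -102.5]
force: [0.0, -1.1, -1.0]
opening: 0.0877
```

Run:
```python
from h import *
snap('wrist','w12');o=ctrl.get_obs();print(o['tool_pos'],o['orientation'],o['force'],o['opening'],o['clock'])
```

```text
[0.63473018 0.00081039 0.25529818] [ 179.74921634   -0.20249695 -102.54676671] [-0.24586158 -0.5176442   2.48314346] 0.08760351851651699 15.55
```

View pics/w12.png

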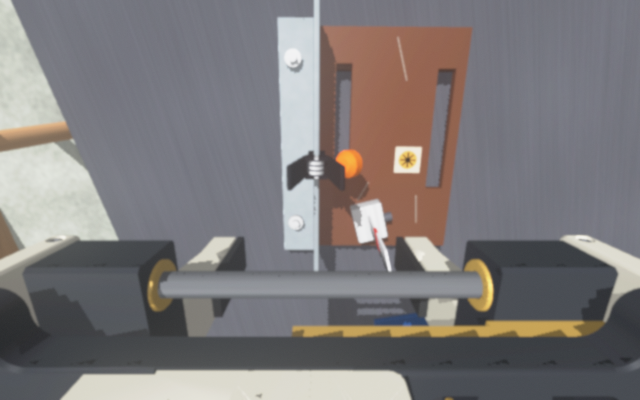

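Run:
```python
from h import *
im=lambda t,x0,y0,w,h,k:cv2.resize(cv2.imread(f'pics/{t}.png')[y0:y0+h,x0:x0+w],None,fx=k,fy=k,interpolation=cv2.INTER_CUBIC)
cv2.imwrite('pics/c16.png',im('w12',280,120,150,110,5))
```

```text
(no output)
```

View pics/c16.png

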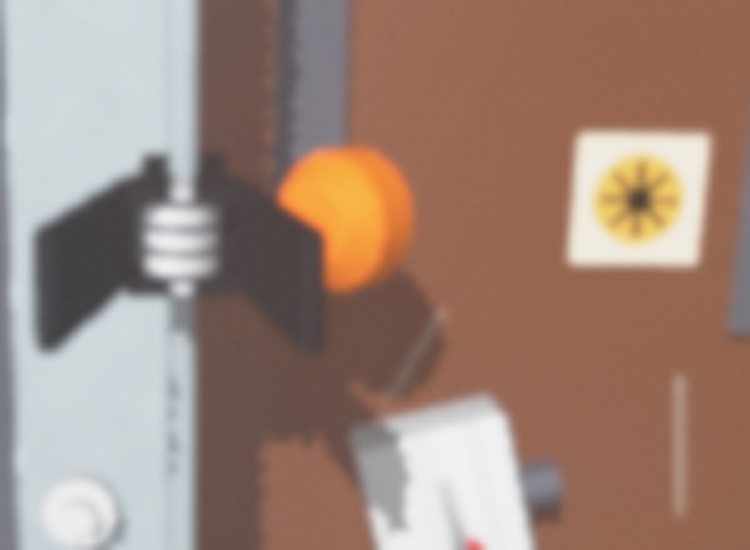

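Run:
```python
from h import *
np.set_printoptions(precision=4,suppress=True)
s=load('w12');C=lambda x,y:(s,280+x/5,120+y/5)
M=plane(*C(639,200),.0223);H=plane(*C(180,241),.0945);L=plane(*C(346,219),.075)
sq=[plane(*C(*q),.0223) for q in [(577,132),(711,134),(700,266),(568,263)]]
d=sq[3]-sq[0]+sq[2]-sq[1];y1=np.degrees(np.arctan2(-d[0],d[1]));d=sq[0]-sq[1]+sq[3]-sq[2];y2=np.degrees(np.arctan2(d[1],d[0]))
P,Q=plane(s,318,2,.0823),plane(s,280+186/5,120+120/5,.0823);d=Q-P;y3=np.degrees(np.arctan2(-d[0],d[1]))
print(M,H,L,y1,y2,y3)
for y in (-13,-14.):
    a=np.radians(y);X=np.array([np.cos(a),np.sin(a)]);Y=np.array([-np.sin(a),np.cos(a)])
    print((H-M)[:2]@X,(H-M)[:2]@Y)
```

```text
[0.5159 0.0081 0.0223] [ 0.6337 -0.02    0.0945] [ 0.5962 -0.0133  0.075 ] -12.15251756822088 -13.725880251635413 -13.076371827934965
0.12106107333194875 -0.000821152465955593
0.12105696623069064 0.0012917796550652662
```

Run:
```python
from h import *
np.set_printoptions(precision=4,suppress=True)
s=load('scene1')
L=plane(s,196.5,196.5,.014);E=plane(s,219,171,.018);d=L-E
print(L,E,np.linalg.norm(d),np.degrees(np.arctan2(d[1],d[0])))
print('brush',plane(s,225,205,.02),plane(s,256,167,.02),'tin',plane(s,192,222,.085))
print('origin',E+d/np.linalg.norm(d)*.055)
```

```text
[ 0.5666 -0.4344  0.014 ] [ 0.4451 -0.4073  0.018 ] 0.1246248756528802 -12.59485289857821
brush [ 0.5658 -0.3236  0.02  ] [ 0.384  -0.2888  0.02  ] tin [ 0.6884 -0.3675  0.085 ]
origin [ 0.4987 -0.4192  0.0162]
```

{"api": "move_arm", "payload": {"increments": [[[-16,-37,0],0.145],[[-16,-37,0],0.145],[[-16,-37,0],0.145],[[-16,-37,0],0.145],[[-16,-37,0],0.145],[[-16,-37,0],0.145],[[-16,-37,0],0.145],[[-16,-37,0],0.145]], "jaw": 0.3}}

```text
clock: 16.35
tool_pos: [0.4997, -0.3016, 0.2506]
orientation: [179.5, 0.0, -34.1]
force: [0.9, 0.0, -0.1]
opening: 0.0571
```

{"api": "move_arm", "payload": {"increments": [[[-12,-36,0],0.14],[[-12,-36,0],0.14],[[-12,-30,0],0.08],[[0,0,0],0],[[0,0,0],0],[[0,0,0],0],[[0,0,0],0],[[0,0,0],0]]}}

```text
clock: 17.15
tool_pos: [0.4554, -0.4112, 0.2461]
orientation: [179.6, 0.4, -12.8]
force: [-0.3, -0.1, 0.6]
opening: 0.0571
```

Run:
```python
from h import *
snap('wrist','w13');o=ctrl.get_obs();print(o['tool_pos'],o['orientation'],o['force'],o['opening'],o['clock'])
```

```text
[ 0.45549814 -0.41110027  0.24612208] [179.60256993   0.41483881 -12.7403185 ] [ 0.28462002  0.40699514 -0.16973287] 0.056748704170450213 17.2
```

View pics/w13.png

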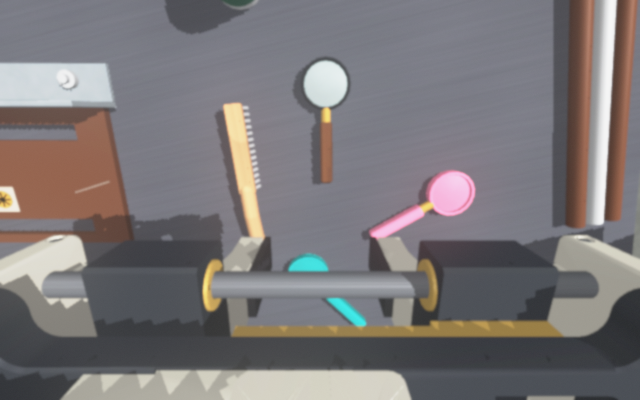

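{"api": "move_arm", "payload": {"increments": [[[20,-4,-25],0],[[15,-3,-30],0],[[0,0,-30],0],[[0,0,-10],0],[[0,0,0],0],[[0,0,0],0],[[0,0,0],0],[[0,0,0],0]]}}

```text
clock: 18.0
tool_pos: [0.4959, -0.4167, 0.1554]
orientation: [179.4, -0.2, -12.4]
force: [-0.2, 0.2, -0.7]
opening: 0.057
```

Run:
```python
from h import *
snap('wrist','w14');o=ctrl.get_obs();print(o['tool_pos'],o['orientation'],o['force'],o['opening'],o['clock'])
im=lambda t,x0,y0,w,h,k:cv2.resize(cv2.imread(f'pics/{t}.png')[y0:y0+h,x0:x0+w],None,fx=k,fy=k,interpolation=cv2.INTER_CUBIC)
cv2.imwrite('pics/c17.png',np.hstack([im('w13',250,40,150,150,4),im('w14',220,0,200,300,2)]))
```

```text
[ 0.49599973 -0.41677224  0.15559046] [ 1.79387058e+02 -1.78723661e-01 -1.24290525e+01] [-0.13658911  0.11239557 -0.28736765] 0.05701649844280062 18.05
```

View pics/c17.png

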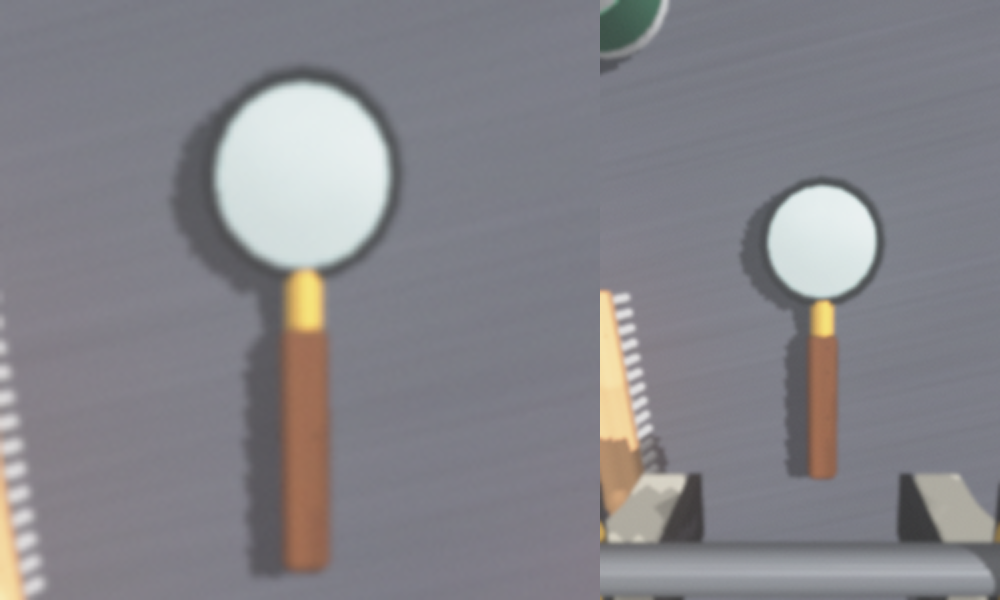

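Run:
```python
from h import *
np.set_printoptions(precision=4,suppress=True)
a,b=load('w13'),load('w14')
A=lambda x,y:(a,250+x/4,40+y/4)
B=lambda x,y:(b,220+(x-600)/2,y/2)
L=tri(A(303,174),B(823,241));F=tri(A(306,331),B(823,336));E=tri(A(306,570),B(823,477))
print(L,F,E);d=L[0]-E[0];print(np.linalg.norm(d),np.linalg.norm(F[0]-E[0]),np.degrees(np.arctan2(d[1],d[0])))
Lp,Ep=plane(*B(823,241),.014),plane(*B(823,477),.016);d=Lp-Ep;print(Lp,Ep,np.linalg.norm(d),np.degrees(np.arctan2(d[1],d[0])))
print('origin by lens',Lp-.07*d/np.linalg.norm(d),'by end',Ep+.055*d/np.linalg.norm(d))
```

```text
(array([ 0.5632, -0.4445,  0.0061]), [0.08567816755061375, 0.08567816755058205]) (array([ 0.5167, -0.4349,  0.0093]), [0.17884346735295772, 0.17884346735294473]) (array([ 0.44  , -0.4183,  0.0111]), [0.20439103642565717, 0.2043910364256923])
0.12599110321228868 0.0784703435454733 -12.012390062835008
[ 0.5634 -0.4442  0.014 ] [ 0.4422 -0.4187  0.016 ] 0.12389349450753444 -11.892533203417607
origin by lens [ 0.4949 -0.4298  0.0151] by end [ 0.496  -0.43    0.0151]
```

{"api": "move_arm", "payload": {"increments": [[[0,-5,-20],0.006],[[0,-5,-20],0],[[0,-3,-20],0],[[0,0,-20],0],[[0,0,-20],0],[[0,0,-15],0],[[0,0,-5],0],[[0,0,0],0]]}}

```text
clock: 18.85
tool_pos: [0.4995, -0.4333, 0.0408]
orientation: [179.1, -1.0, -12.1]
force: [0.5, 0.1, 0.5]
opening: 0.0569
```

Run:
```python
from h import *
snap('wrist','w15');o=ctrl.get_obs();print(o['tool_pos'],o['orientation'],o['force'],o['opening'],o['clock'])
im=lambda t,x0,y0,w,h,k:cv2.resize(cv2.imread(f'pics/{t}.png')[y0:y0+h,x0:x0+w],None,fx=k,fy=k,interpolation=cv2.INTER_CUBIC)
cv2.imwrite('pics/c18.png',im('w15',200,50,240,250,2.3))
```

```text
[ 0.4997035  -0.43341539  0.0413076 ] [179.12543637  -1.06170506 -12.0875675 ] [0.65512181 0.4610287  0.61595243] 0.05653100910519449 18.9
```

View pics/c18.png

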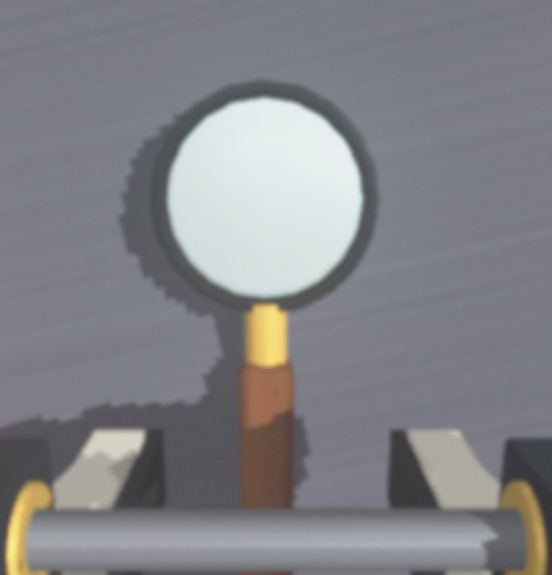

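{"api": "move_arm", "payload": {"increments": [[[-2,2,-10],0],[[-2,1,-10],0],[[0,0,-10],0],[[0,0,-4],0],[[0,0,0],0],[[0,0,0],0],[[0,0,0],0],[[0,0,0],0]]}}

```text
clock: 19.7
tool_pos: [0.497, -0.431, 0.0074]
orientation: [179.1, -1.3, -12.1]
force: [-0.6, -0.8, -0.3]
opening: 0.0569
```

{"api": "move_arm", "payload": {"increments": [[[-1,0,-2],0],[[0,0,-2],0],[[0,0,0],0],[[0,0,0],0],[[0,0,0],0],[[0,0,0],0],[[0,0,0],0],[[0,0,0],0]]}}

```text
clock: 20.5
tool_pos: [0.4964, -0.4312, 0.0039]
orientation: [179.0, -1.4, -12.1]
force: [0.5, -0.5, -0.3]
opening: 0.057
```

{"api": "move_arm", "payload": {"increments": [[[0,0,0],0],[[0,0,0],0],[[0,0,0],0],[[0,0,0],0],[[0,0,0],0],[[0,0,0],0],[[0,0,0],0],[[0,0,0],0]], "jaw": -1}}

```text
clock: 21.3
tool_pos: [0.4964, -0.4312, 0.004]
orientation: [179.0, -1.4, -12.0]
force: [-0.1, 0.4, 0.5]
opening: 0.0159
```

Run:
```python
from h import *
snap('wrist','w16');o=ctrl.get_obs();print(o['tool_pos'],o['orientation'],o['force'],o['moment'],o['opening'],o['clock'])
```

```text
[ 0.49642786 -0.43121662  0.00400015] [179.02687378  -1.39251412 -12.04443517] [ 0.13591658 -0.17756607 -0.05656502] [ 0.07135403  0.14047335 -0.00131709] 0.01555270174011425 21.35
```

View pics/w16.png

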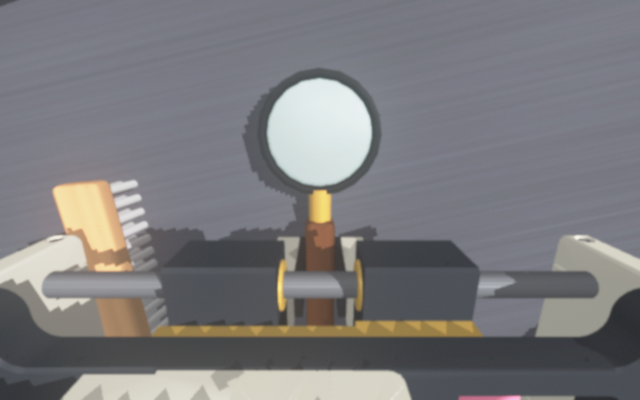

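{"api": "move_arm", "payload": {"increments": [[[0,0,10],0],[[0,0,20],0],[[0,0,30],0],[[0,0,30],0],[[0,0,30],0],[[0,0,20],0],[[0,0,10],0],[[0,0,0],0]]}}

```text
clock: 22.15
tool_pos: [0.4941, -0.4302, 0.1626]
orientation: [179.1, -1.3, -12.1]
force: [0.5, 0.1, -1.1]
opening: 0.016
```

{"api": "move_arm", "payload": {"increments": [[[-4,40,0],0],[[-4,40,0],0],[[-4,40,0],0],[[-4,40,0],0],[[-4,40,0],0],[[-4,40,0],0],[[-4,40,0],0],[[-4,40,0],0]]}}

```text
clock: 22.95
tool_pos: [0.4541, -0.1031, 0.1525]
orientation: [179.0, -0.5, -12.6]
force: [0.7, 0.8, -0.5]
opening: 0.0157
```

{"api": "move_arm", "payload": {"increments": [[[-2,40,2],0],[[-2,35,2],0],[[-2,28,0],0],[[0,14,0],0],[[0,0,0],0],[[0,0,0],0],[[0,0,0],0],[[0,0,0],0]]}}

```text
clock: 23.75
tool_pos: [0.4417, 0.0202, 0.1504]
orientation: [178.8, 0.0, -12.4]
force: [0.5, 0.0, -0.5]
opening: 0.016
```

Run:
```python
from h import *
snap('wrist','w17');snap('scene','scene17');snap('side','side17');o=ctrl.get_obs();print(o['tool_pos'],o['orientation'],o['force'],o['opening'],o['clock'])
```

```text
[0.44186468 0.0203581  0.15066308] [ 1.78783945e+02 -2.07760856e-02 -1.23678043e+01] [-0.0384424  -0.51968352 -1.06459541] 0.01601455707748637 23.9
```

View pics/w17.png

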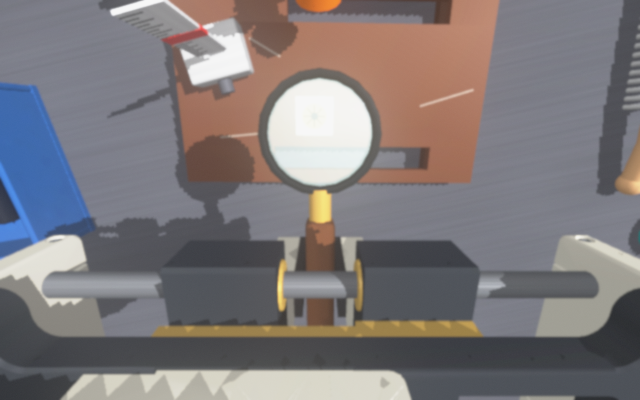

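View pics/scene17.png

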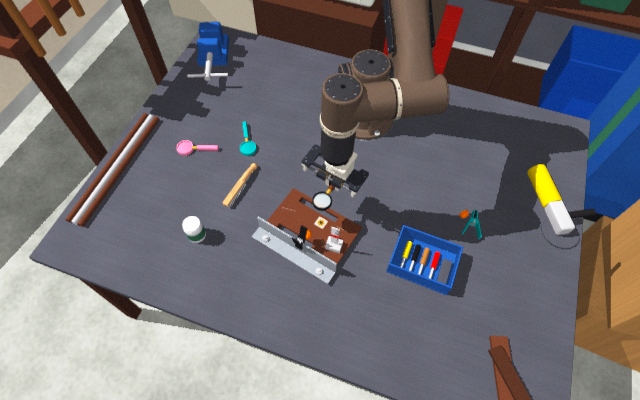

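```bash
cat > lens.py <<'E'
from h import *
from scipy.spatial.transform import Rotation as Ro
np.set_printoptions(precision=4,suppress=True)
f=lambda e:Ro.from_euler('xyz',e,degrees=True)
R16=f([179.02687,-1.39251,-12.04443]);T16=np.array([.49643,-.43122,.004])
# lens on bench: wrist rays w14 & known z
Lb=plane(load('w16'),319.7,131.3,.013); print('lens from w16 (ring top plane)',Lb)
Lw=np.array([Lb[0],Lb[1],.007]); vt=R16.inv().apply(Lw-T16)
def lens(o):
    R=f(o['orientation']);L=np.array(o['tool_pos'])+R.apply(vt)
    Rl=R*R16.inv(); up=Rl.apply([0,0,1]); return L,np.degrees(np.arccos(up[2])),up
if __name__=='__main__':
    o=ctrl.get_obs();L,t,up=lens(o);print(o['clock'],o['tool_pos'],o['orientation'],'lens',L,'tilt',t,up,'need mm',(np.array([.5158,.0079,.0973])-L)*1000)
E
python3 lens.py
python3 - <<'E'
from h import *
from scipy.spatial.transform import Rotation
s=load('w17');print('lens from w17 img',plane(s,319.7,131.3,.157))
im=lambda t,x0,y0,w,h,k:cv2.resize(cv2.imread(f'pics/{t}.png')[y0:y0+h,x0:x0+w],None,fx=k,fy=k,interpolation=cv2.INTER_CUBIC)
cv2.imwrite('pics/c19.png',np.hstack([im('w16',240,60,160,150,2.5),im('w17',240,60,160,150,2.5)]))
E
```

```text
lens from w16 (ring top plane) [ 0.5641 -0.4449  0.013 ]
23.9 [0.4419 0.0204 0.1507] [178.7839  -0.0208 -12.3678] lens [0.5095 0.0063 0.152 ] tilt 1.393073787688443 [ 0.0243 -0.001   0.9997] need mm [  6.2783   1.6241 -54.7061]
lens from w17 img [0.50946807 0.00614308 0.157     ]
```

View pics/c19.png

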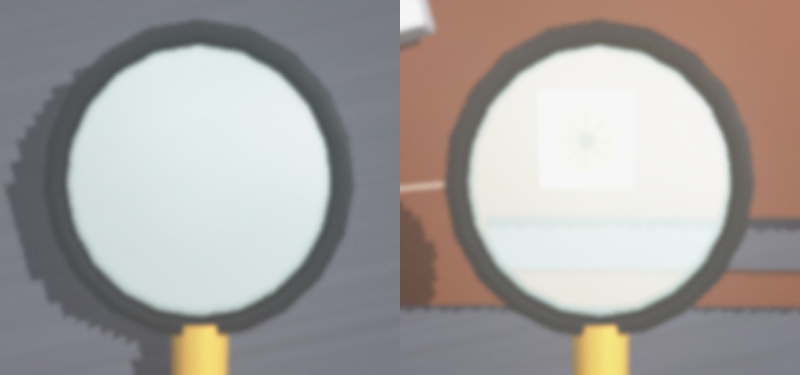

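{"api": "move_arm", "payload": {"increments": [[[3,1,-8],0],[[3,1,-12],0],[[0,0,-14],0],[[0,0,-12],0],[[0,0,-6],0],[[0,0,-2],0],[[0,0,0],0],[[0,0,0],0]]}}

```text
clock: 24.7
tool_pos: [0.4495, 0.0213, 0.0933]
orientation: [178.8, -0.1, -12.5]
force: [-0.0, -0.2, -0.9]
opening: 0.0155
```

```bash
python3 lens.py
```

```text
lens from w16 (ring top plane) [ 0.5641 -0.4449  0.013 ]
24.7 [0.4495 0.0213 0.0933] [178.8296  -0.0875 -12.5355] lens [0.5171 0.007  0.0947] tilt 1.3198625461321662 [ 0.023  -0.0016  0.9997] need mm [-1.3239  0.9301  2.5872]
```

{"api": "move_arm", "payload": {"increments": [[[-1.5,1,2.5],0],[[0,0,0],0],[[0,0,0],0],[[0,0,0],0],[[0,0,0],0],[[0,0,0],0],[[0,0,0],0],[[0,0,0],0]]}}

```text
clock: 25.5
tool_pos: [0.4489, 0.0229, 0.0977]
orientation: [179.0, -0.3, -12.5]
force: [-0.1, -0.4, -0.9]
opening: 0.0159
```

```bash
python3 lens.py
python3 - <<'E'
from h import *
snap('wrist','w18');snap('side','side18');snap('scene','scene18')
im=lambda t,x0,y0,w,h,k:cv2.resize(cv2.imread(f'pics/{t}.png')[y0:y0+h,x0:x0+w],None,fx=k,fy=k,interpolation=cv2.INTER_CUBIC)
cv2.imwrite('pics/c20.png',np.hstack([im('w18',240,0,160,200,2.5),im('side18',250,140,125,125,4)]))
cv2.imwrite('pics/c21.png',im('scene18',245,170,125,115,5))
E
```

```text
lens from w16 (ring top plane) [ 0.5641 -0.4449  0.013 ]
25.5 [0.4489 0.0229 0.0977] [178.9599  -0.2518 -12.518 ] lens [0.5165 0.0086 0.0993] tilt 1.1426360575148722 [ 0.0197 -0.0032  0.9998] need mm [-0.6747 -0.7177 -2.0261]
```

View pics/c20.png

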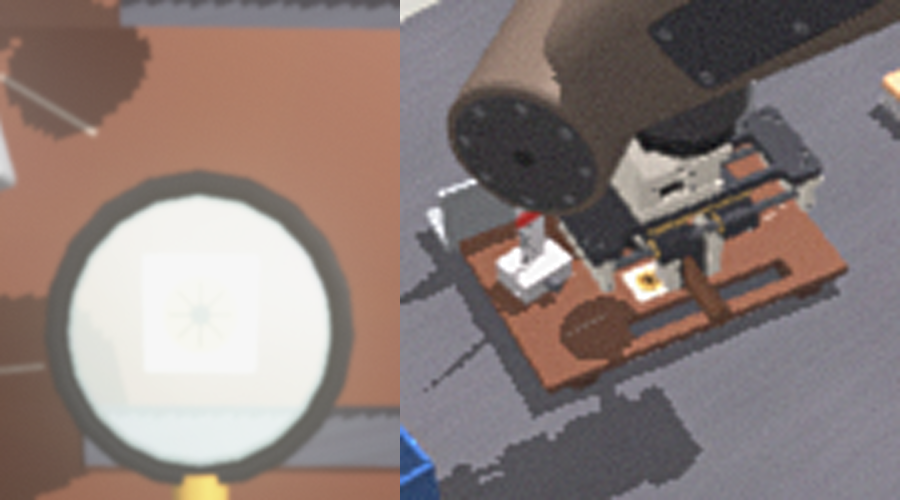

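View pics/c21.png

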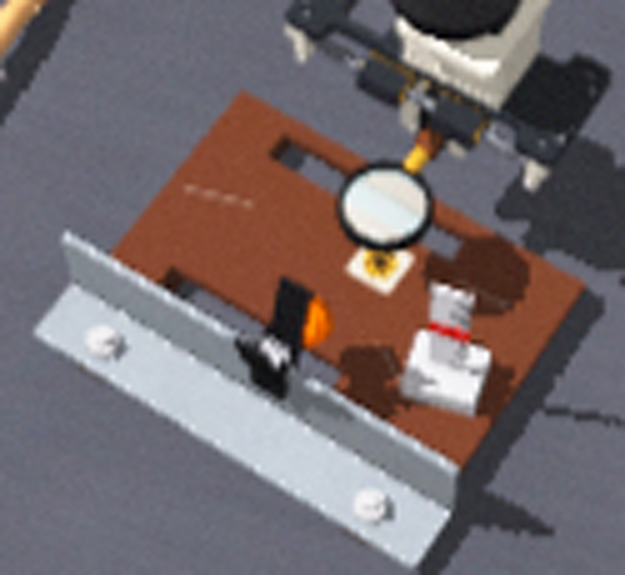

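Run:
```python
from h import *
np.set_printoptions(precision=4,suppress=True)
s=load('w18');print('mark',plane(s,320.4,126.0,.0223),'lens',plane(s,319.6,130.8,.105))
def red(s):
    h=cv2.cvtColor(np.asarray(s['color']),cv2.COLOR_RGB2HSV);m=cv2.inRange(h,(0,190,100),(4,255,255))|cv2.inRange(h,(174,150,100),(180,255,255));n,l,st,c=cv2.connectedComponentsWithStats(m)
    return [(st[i,4],c[i].round(1)) for i in range(1,n) if st[i,4]>8]
for t in ('w12','w17','w18','scene17','side1'): print(t,red(load(t)))
```

```text
mark [0.516  0.0067 0.0223] lens [0.5169 0.0086 0.105 ]
w12 []
w17 []
w18 []
scene17 [(np.int32(1087), array([445.6,  37. ])), (np.int32(45), array([385.4,  47.7])), (np.int32(9), array([334.7, 236.1])), (np.int32(89), array([435.2, 259.8]))]
side1 [(np.int32(20), array([208.2, 274.8]))]
```

{"api": "move_arm", "payload": {"increments": [[[-0.7,-0.7,-1],0],[[0,0,-1],0],[[0,0,0],0],[[0,0,0],0],[[0,0,0],0],[[0,0,0],0],[[0,0,0],0],[[0,0,0],0]]}}

```text
clock: 26.45
tool_pos: [0.448, 0.0221, 0.0954]
orientation: [178.9, -0.2, -12.5]
force: [0.0, -0.3, -0.4]
opening: 0.0159
```

```bash
python3 lens.py
```

```text
lens from w16 (ring top plane) [ 0.5641 -0.4449  0.013 ]
26.45 [0.448  0.0221 0.0954] [178.9475  -0.2378 -12.5185] lens [0.5157 0.0078 0.097 ] tilt 1.1574701774449399 [ 0.02   -0.003   0.9998] need mm [0.1492 0.1048 0.2796]
```

Run:
```python
from h import *
np.set_printoptions(precision=4,suppress=True)
snap('wrist','w19');snap('scene','scene19')
im=lambda t,x0,y0,w,h,k:cv2.resize(cv2.imread(f'pics/{t}.png')[y0:y0+h,x0:x0+w],None,fx=k,fy=k,interpolation=cv2.INTER_CUBIC)
cv2.imwrite('pics/c22.png',np.hstack([im('w17',100,0,150,90,2.6),im('w12',340,190,80,54,4.333),]))
cv2.imwrite('pics/c23.png',im('w19',140,0,320,220,2.4))
```

```text
(no output)
```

View pics/c22.png

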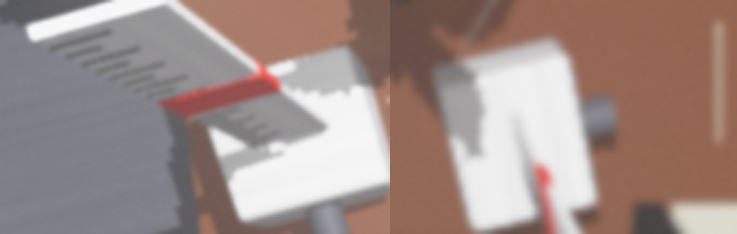

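View pics/c23.png

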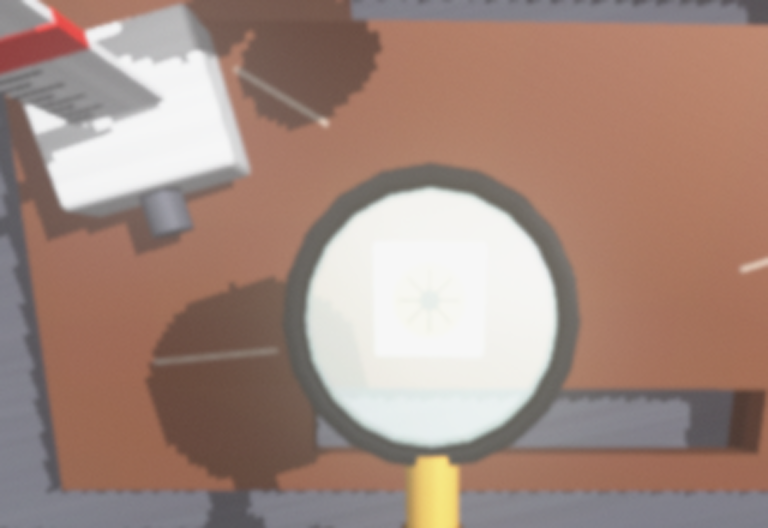

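Run:
```python
from h import *
np.set_printoptions(precision=4,suppress=True)
a,b=load('w17'),load('w19');sc=load('scene17')
A=(a,100+273/2.6,78/2.6);B=(b,140+77/2.4,28/2.4)
print(tri(A,B),tri(A,B,(sc,336.5,236.6)))
print('mark',plane(b,140+430/2.4,300/2.4,.0223),'lens',plane(b,140+431/2.4,316/2.4,.103),'mark-lens tri', tri((load('w6'),367.2,121.6),(load('w7'),402.4,166.8),(b,140+430/2.4,300/2.4)))
```

```text
(array([0.583 , 0.063 , 0.0958]), [0.256903582996606, 0.25690358299669763]) (array([0.5839, 0.072 , 0.0853]), [6.34154519572867, 6.389518403620615, 12.670684141335514])
mark [0.5162 0.0066 0.0223] lens [0.5157 0.0079 0.103 ] mark-lens tri (array([0.5163, 0.0071, 0.0245]), [0.5091681328633854, 0.2632743990869498, 0.431948222486031])
```

```bash
python3 lens.py
python3 - <<'E'
from h import *
a,b=load('scene1')['color'].astype(int),load('scene19')['color'].astype(int)
for n,(x0,y0,x1,y1) in dict(brush=(222,162,262,208),tin=(180,213,208,245),rule=(322,225,346,252)).items(): print(n,(np.abs(a-b).sum(2)[y0:y1,x0:x1]>90).sum())
print(ctrl.get_obs()['qvel'].round(2))
im=lambda t,x0,y0,w,h,k:cv2.resize(cv2.imread(f'pics/{t}.png')[y0:y0+h,x0:x0+w],None,fx=k,fy=k,interpolation=cv2.INTER_CUBIC)
cv2.imwrite('pics/c24.png',np.hstack([im('scene1',180,150,180,120,2.2),im('scene19',180,150,180,120,2.2)]))
E
```

```text
lens from w16 (ring top plane) [ 0.5641 -0.4449  0.013 ]
26.55 [0.4481 0.0221 0.0954] [178.9482  -0.2393 -12.5142] lens [0.5157 0.0078 0.097 ] tilt 1.1558776073065542 [ 0.0199 -0.003   0.9998] need mm [0.1333 0.0763 0.291 ]
brush 4
tin 0
rule 129
[ 0.14 -0.02  0.   -0.01 -0.09 -0.01]
```

View pics/c24.png

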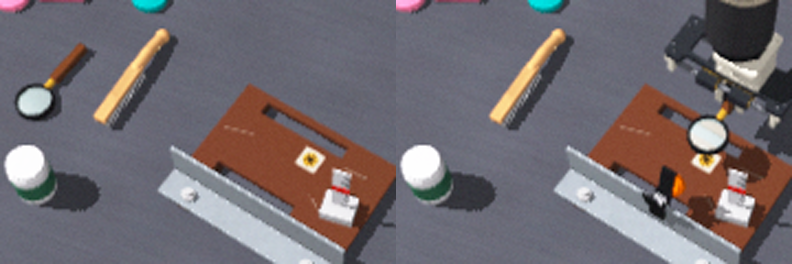

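```bash
python3 -c "
from plant import ctrl
print(ctrl.close_job()); o=ctrl.get_obs(); print(o['clock'],o['tool_pos'],o['opening'])"
```

```text
the job is handed in; nothing more can be done
None
the job is handed in; nothing more can be done
```

I moved the clip light to the fence, picked up the loupe, and handed the job in at about 26.6 s with the loupe held still over the mark.

- **Clip light:** It went onto the top edge of the fence, pressed down to a firm stop at about 15 N, and I let go. In the wrist picture its hinge sat about 1 mm from straight behind the mark, 121 mm away, with the lamp facing the plate.
- **Loupe:** I took it by the handle; the fingers closed to 16 mm, which is the handle width, and the ring picture showed no slip. At the last check the lens was at (0.5157, 0.0078, 0.097). The target was (0.5158, 0.0079, 0.0973).
- **Red band:** The wrist views put it at 0.096 m, against 0.0973 from the stated 75 mm.
- **Bystanders:** The wire brush and the tin looked unmoved in the before and after pictures. The region around the rule stand had 129 changed pixels. By eye the stand was in the same place and the change was shadow, but I did not measure its position.

**What was off or disagreed:**
- The loupe is about 1.2° off level; the moves allowed could not correct that tilt.
- The last wrist view put the mark about 1.3 mm in y from the lens centre; earlier views agreed within 0.2 mm.
- The fixed cameras put the plate 1 to 2 mm lower and the loupe about 11 mm off compared with the wrist camera, so I used the wrist camera.

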